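# Set up a sample under a sprung mirror lamp

### The arm

A 7-joint arm with a two-finger parallel gripper is mounted at the origin on the work surface. World frame = base frame: x ahead of the robot, y to its left, z up, the work surface at z = 0. Lengths are in m, angles in rad, forces in N, time in s.
With the tool pointing down it reaches from about 0.425 to 0.875 m from the base axis. Payload 9.9 kg.
Tool frame: the origin (TCP) lies where the fingers leave the gripper's body, on its centre line; the fingertips stand 73 mm ahead of it and the grasp point (between the pads) lies ahead of it (manip.hold_point_z is the z of the grasp point in the tool frame, in m); z points along the fingers, y is the line along which they close (so a half turn about z gives the same grasp; the last joint's range is limited). The gripper opens to 85 mm and grips with 20 to 120 N. Pads are 22 mm wide; open, the fingers measure 114 mm over their backs; the gripper's body (76 mm by 85 mm) begins 54 mm behind the grasp point. The pads swing forward as they close: fully open they stand 13 mm farther back than shut.
Start: joints at [1.036, 0.576, 0.025, 1.437, -0.015, 1.129, -0.057], TCP at [0.294, -0.608, 0.304] pointing down, gripper open.
Joint ranges: [-2.76, 2.76], [-0.34, 2.15], [-1.52, 1.57], [0.19, 2.46], [-1.09, 4.23], [0.17, 1.99], [-2.82, 2.82]. Speed limits (rad/s): [2.22, 2.22, 3.01, 3.01, 3.14, 3.14, 3.14].

### API

Orientations are given as a unit quaternion [x, y, z, w].
In Python, from rig import manip gives the robot as it stands.
- The arm moves only by the shell command python3 -m creep 'ROWS' [OPENING] [FORCE]. ROWS is JSON, a list of rows, each a list of 4 numbers: the shift along the tool's x, y, z in mm, then the turn about the tool's z in units of 6 degrees (1.0 is 6 degrees). In form: [[tx, ty, tz, spin], ...]. A call has 1 to 5 rows; each row is the pose to reach, as a shift and turn from the pose commanded when the call began, along the tool's axes at that moment; what a row does not reach only later rows make up. A row lasts 1/10 s, in which the tool goes at most 50 mm and 8.59 degrees, less where a joint would pass 70% of its speed; a pose out of reach is approached as far as the arm can. A call with a gripper value outside its range is refused whole. OPENING is the finger opening in mm, from 0 to 85.4, set as the call begins (- or left out, the last holds). The fingers move at their own pace and stop on an object; FORCE is the grip in N (left out, the last holds). Time passes only in rows, so rows that repeat a pose let the fingers close. It gives the time, the measured TCP pose, the force, the opening and the grip force at its end, in the units of the state.
- manip.get_state(): the state, without advancing time (a new reading comes with each control period).
- manip.snapshot(name): name is "scene" or "top" or "wrist"; returns a dict with "pixels" (480x640x3 uint8, red, green, blue), "camera_matrix" (3x3 intrinsics, pixels), "k1" (the pictures are not rectified: a ray, as slopes to the right and down, at radius r is drawn at 1 + k1 r^2 times it, then the intrinsics apply), "rvec" (rotation vector, rad) and "tvec" (3), from world to camera coordinates, as OpenCV has them. Camera axes: x right, y down, z forward; pixel columns grow to the right and rows downward; lengths in m; the calibration is good to about 2 mm. A picture is of the moment at which its call begins. There is no depth.
- manip.job_done(): hands the job in; it is judged then, once.
The state is a dict: "clock": time; "q": joint angles; "joint_velocities": joint speeds; "tau": joint torques, N m; "eef_pos": TCP position; "tool_rot": TCP orientation; "contact_force": force on the tool from outside, world axes, zero at the start; "wrist_torque": the same for the moment, N m; "opening": opening from 0.0 (shut) to 1.0 (fully open); "finger_force": force on a finger pad.
Only numpy, scipy, OpenCV 4.12 (cv2) and the standard library are available. Lean on these libraries where they do the work, as an engineer would, in place of code of your own. Each camera call takes 0.05 s, during which the arm holds its last target. There are 200 camera calls.

### The job

Seat the blue sample carrier flat and square, fully home, in the pocket of the sample stage and let go of it; then lift the lamp box's sprung mirror flap and hold it open at 35 degrees so that its light falls on the sample. The flap would spring shut, so finish while the gripper is still holding it steady at that angle, with the carrier still seated. Leave the spare aluminium carrier and the other loose things where they stand.

Things in the scene. Friction and masses are not known exactly. Their poses are not given: they have to be found in the camera images.
- carrier_mid (a point): the blue sample carrier, loose, about 130 g: a flat base plate 64 (x) x 44 (y) x 10 (z) mm with a narrower block 40 (x) x 26 (y) mm standing centred on it, 32 mm tall in all, a small pale disc on top. Grasp it by the narrow block, across its 26 mm (y). The point is the centre, 16 mm above the underside; z up, symmetric under a half turn
- pocket (a point): centre of the floor of the pocket in the fixed sample stage (black foot 120 x 100 x 20 mm, aluminium frame on top). Pocket 67 (x) x 47 (y) mm: the carrier's 64 x 44 mm base goes in with its long side along x, either way round, and rests on this floor. The frame rises about 9 mm above the floor, its mouth bevelled inwards. z up
- flap (a joint): opening angle of the mirror flap of the lamp box in rad: 0 shut (level), 0.611 = 35 degrees, stop at 1.25. A spring and its weight pull it shut: about 7 to 9 N upward at the bar hold it at 35 degrees; let go, it falls shut
- flap_bar (a point): centre of the flap's orange bar handle, 10 mm thick, 90 mm long, on two posts 80 mm apart, 39 mm above the flap's top face. Axes turn with the flap: y along the bar and hinge, x (level when shut) from free edge to hinge, z off the top face. From the hinge the bar lies 118 mm along -x and 45 mm along z; the free edge is 28 mm beyond it. The bar may turn between the fingers
- flap_hinge (a point): centre of the flap's hinge line, on the upper edge of the fixed white lamp box (140 x 160 mm, 90 mm tall, blue foot) that is farther from the stage; axes as flap_bar. Black flap: 146 mm from hinge to free edge, 160 mm wide, 6 mm thick. Beside it, at its +y end, an arc of aluminium marks stands every 5 degrees round the hinge, 0 to 70, the one at 35 red
- spare_mid (a point): a second carrier of the same shape and size, bare aluminium: the spare, not to be used; point at its centre, 16 mm above its underside
- bottle: loose white bottle with red cap, 52 mm diameter, 130 mm tall; origin under its centre
- cup: loose white paper cup, 72 mm rim diameter, 85 mm tall; origin under its centre
- lens_tube: loose black lens tube, 32 mm diameter, 50 mm tall, upright; origin under its centre
- foam_block: loose yellow block 70 x 50 x 35 mm; origin under its centre
- driver: loose screwdriver with red handle, 160 mm long, lying on the breadboard; its x axis runs along it towards the blade
Not all that is in view belongs to the job. Leave any purple look-alike of the cup alone.

How it is judged:
By the outcome, as a careful person would: the job done as asked, in the order asked, and still so for the second after the job is handed in, while the arm keeps its last pose, push and grip.
It also fails if it takes over 53 s, if anything falls off the work surface, if the arm or the gripper's body presses on something with over 40 N, if the wrist force passes 120 N, or if a joint passes its speed limit or range.

## Working session

There is one attempt and no reset: what is moved stays moved. The work goes in short steps, Python scripts to look and compute and a shell command to move; the robot and the scene stay as the last step left them, time stands still between calls to the robot, and variables do not carry over. Pictures are saved under pics/ and viewed, at most 10 in all, crops included, and the job is handed in when it is done.

```bash
ls; mkdir -p pics
cat > h.py <<'E'
import numpy as np, cv2
from rig import manip
from scipy.spatial.transform import Rotation as R
def snap(n,f):
    s=manip.snapshot(n); np.savez(f'pics/{f}.npz',**{k:np.array(v) for k,v in s.items()})
    cv2.imwrite(f'pics/{f}.png',s['pixels'][:,:,::-1]); return s
def load(f): return dict(np.load(f'pics/{f}.npz'))
def ray(s,u,v):
    K=s['camera_matrix'];k=float(s['k1'])
    d=np.array([k,0,0,0,0.])
    p=cv2.undistortPoints(np.array([[[u,v]]],float),K,d)[0,0]
    M=R.from_rotvec(np.ravel(s['rvec'])).as_matrix();t=np.ravel(s['tvec'])
    return -M.T@t, M.T@np.array([p[0],p[1],1])
def atz(s,u,v,z):
    c,d=ray(s,u,v); return c+d*(z-c[2])/d[2]
def proj(s,P):
    return cv2.projectPoints(np.array(P,float).reshape(-1,3),np.ravel(s['rvec']),np.ravel(s['tvec']),s['camera_matrix'],np.array([float(s['k1']),0,0,0,0]))[0][:,0]
def tri(a,b):
    (c1,d1),(c2,d2)=a,b
    A=np.stack([d1,-d2],1);x=np.linalg.lstsq(A,c2-c1,rcond=None)[0]
    p,q=c1+d1*x[0],c2+d2*x[1];return (p+q)/2,np.linalg.norm(p-q)
E
python3 - <<'E'
from h import *
a=snap('top','top0');b=snap('scene','sc0');
st=manip.get_state();print(st['clock'],st['eef_pos'],st['tool_rot'],st['contact_force'],manip.hold_point_z)
for s in(a,b):print(ray(s,320,240),s['camera_matrix'][0,0],s['k1'])
E
```

```text
pics
0.1 [ 0.29399269 -0.60730038  0.3031681 ] [ 9.74699960e-01  2.23516194e-01 -1.88785510e-04 -6.81165612e-04] [ 0.79788982 -0.89253255  0.34616424] 0.0539
(array([ 0.46257209, -0.09621707,  1.53893295]), array([ 1.01829390e-01, -2.17292972e-04, -9.94852381e-01])) 617.6781047418998 -0.11909444561785011
(array([ 1.37282569, -0.61563302,  1.04822148]), array([-0.58003134,  0.37975822, -0.72075111])) 527.3189744908735 0.03581669066266595
```

View pics/top0.png

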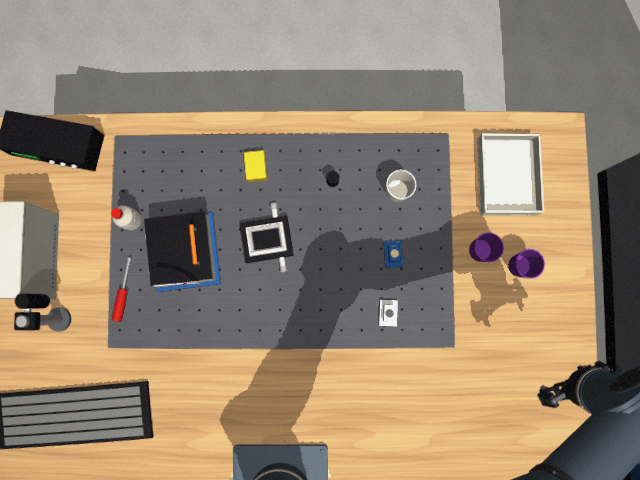

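View pics/sc0.png

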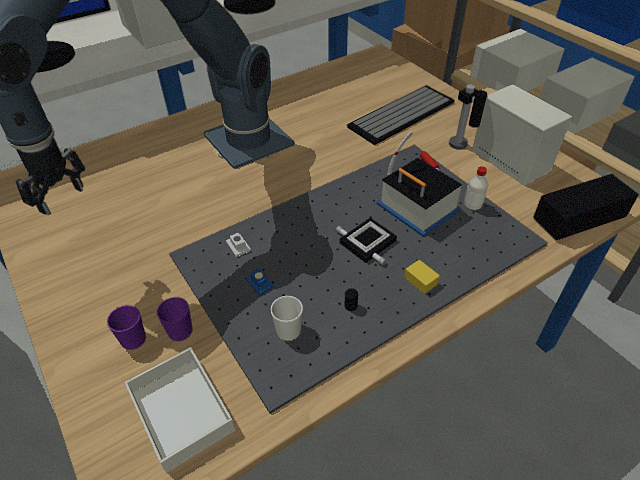

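Top view: blue carrier at (394,253), bare aluminium spare at (388,313). The blue one fits the description. The stage is at (267,239) and the lamp box at (180,250), with its orange bar at (194,244). I'll enlarge these to confirm.

Run:
```python
from h import *
im=cv2.imread('pics/top0.png')
def c(x,y,w,h,k): return cv2.resize(im[y:y+h,x:x+w],None,fx=k,fy=k,interpolation=cv2.INTER_CUBIC)
o=np.zeros((600,800,3),np.uint8)
o[:600,:400]=c(140,180,80,120,5)
o[:300,400:]=c(235,200,66,50,6)[:300,:396].repeat(1,0) if 0 else cv2.resize(im[195:285,230:310],(400,300)) if 0 else c(230,200,80,60,5)
o[300:,400:]=c(360,225,80,60,5)
o[300:]=np.clip(o[300:].astype(int)*1,0,255)
o[300:,400:]=np.clip(o[300:,400:].astype(int)*2,0,255)
cv2.imwrite('pics/crop0.png',o)
```

```text
(no output)
```

View pics/crop0.png

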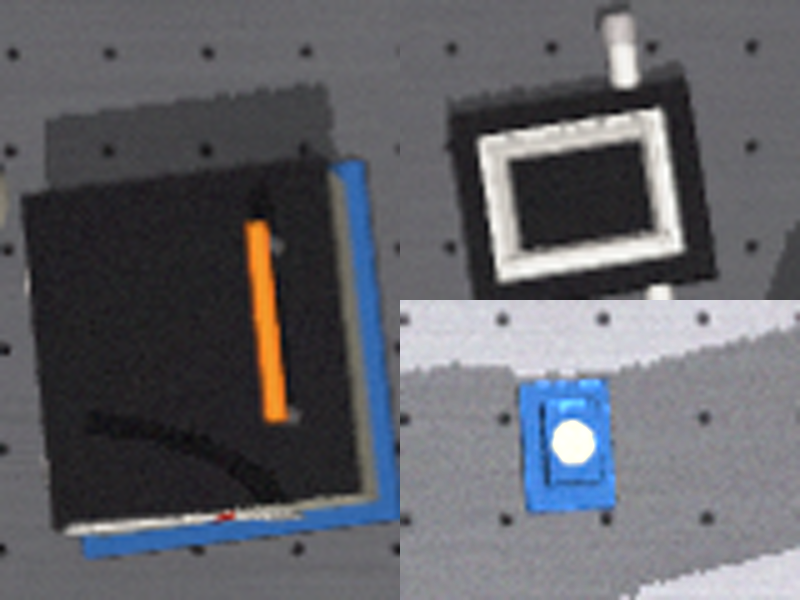

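The crop confirms the blue carrier with its pale disc at top px (394.6,253.4), the pocket centred near (267,239), and the arc marks along the flap's lower image edge (+y end). I'll enlarge the scene view to get heights.

Run:
```python
from h import *
im=cv2.imread('pics/sc0.png')
def c(x,y,w,h,k): return cv2.resize(im[y:y+h,x:x+w],None,fx=k,fy=k,interpolation=cv2.INTER_CUBIC)
o=np.zeros((600,800,3),np.uint8)
o[:,:400]=c(370,120,100,150,4)
o[:300,400:]=c(328,208,80,60,5)
o[300:,400:]=np.clip(c(220,245,80,60,5).astype(int)*2,0,255)
cv2.imwrite('pics/crop1.png',o)
s=load('top0')
f=lambda x,y:(230+(x-400)/5,200+y/5)
for z in(.03,.04):
  P=np.array([atz(s,*f(*p),z)[:2] for p in[(478,138),(660,108),(685,250),(498,283)]]);print('frame',z,P.mean(0),np.linalg.norm(P-np.roll(P,1,0),axis=1))
g=lambda x,y:(360+(x-400)/5,225+(y-300)/5)
for z in(.01,.02):
  P=np.array([atz(s,*g(*p),z)[:2] for p in[(520,380),(608,378),(615,508),(527,512)]]);print('carr',z,P.mean(0),np.linalg.norm(P-np.roll(P,1,0),axis=1),P)
```

```text
frame 0.03 [0.62027963 0.03611351] [0.07246069 0.09098984 0.07138917 0.09316934]
frame 0.04 [0.61923448 0.03523653] [0.07198048 0.09038683 0.07091606 0.09255189]
carr 0.01 [ 0.58356327 -0.27915049] [0.06585792 0.04402278 0.06491918 0.04387784] [[ 0.61583912 -0.25594482]
 [ 0.61663203 -0.29996046]
 [ 0.55175396 -0.30227029]
 [ 0.55002797 -0.25842641]]
carr 0.02 [ 0.58277192 -0.27795402] [0.06542718 0.04373485 0.06449457 0.04359086] [[ 0.61483667 -0.25490012]
 [ 0.6156244  -0.29862787]
 [ 0.55117066 -0.3009226 ]
 [ 0.54945596 -0.25736548]]
```

View pics/crop1.png

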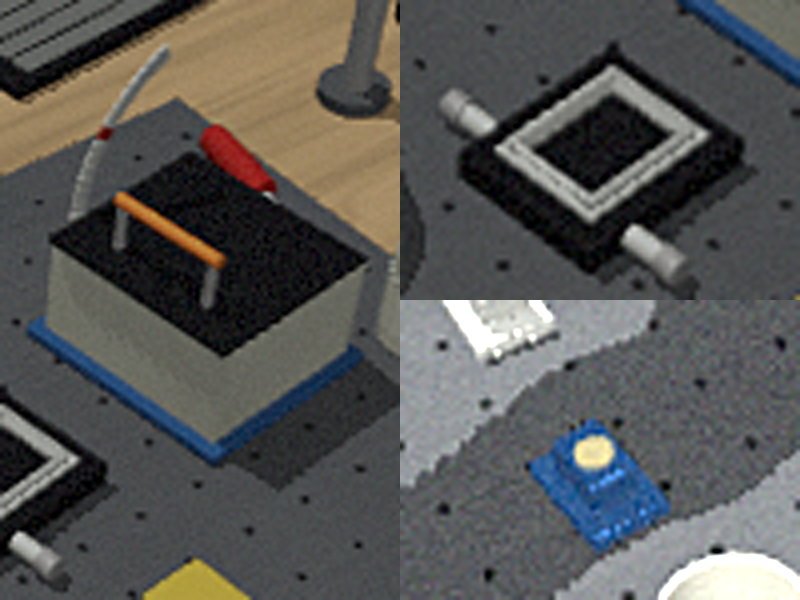

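Run:
```python
from h import *
a=load('top0');b=load('sc0')
T=lambda p,q:tri(ray(a,*p),ray(b,*q))
print('disc',T((394.6,253.4),(258.8,275.4)))
B1=T((191.6,224.4),(425,185));B2=T((195,264),(399.5,170));print('bar',B1,B2,np.linalg.norm(B1[0]-B2[0]))
f=lambda x,y:(230+(x-400)/5,200+y/5); g=lambda x,y:(328+(x-400)/5,208+y/5)
tp=[f(*p) for p in[(478,138),(660,108),(685,250),(498,283)]]
sp=[g(*p) for p in[(615,68),(710,135),(597,218),(497,148)]]
for t in tp:
  P=atz(a,*t,.035);q=proj(b,P)[0];j=np.argmin([np.hypot(*(q-np.array(r))) for r in sp]);print('frame',T(t,sp[j]),j)
# flap top corners (top crop): free edge TR(330,160) BR(365,495), hinge TL(22,198) BL(52,530)
h=lambda x,y:(140+x/5,180+y/5)
for z in(.1,.11,.12):
  P=np.array([atz(a,*h(*p),z) for p in[(330,160),(365,495),(52,530),(22,198)]]);print(z,P.round(4).tolist(),np.linalg.norm(P-np.roll(P,1,0),axis=1))
# inner pocket
for z in(.03,.035):
  P=np.array([atz(a,*f(*p),z)[:2] for p in[(513,160),(645,140),(660,235),(523,250)]]);print('inner',P.mean(0),np.linalg.norm(P-np.roll(P,1,0),axis=1))
# flap scene corners
k=lambda x,y:(370+x/4,120+y/4)
for t,q in(((330,160),(222,355)),((365,495),(50,238)),((22,198),(366,262))):print('flap',T(h(*t),k(*q)))
```

```text
disc (array([ 0.58129432, -0.27897101,  0.04469258]), np.float64(0.0028923751683811497))
bar (array([0.64088057, 0.19477282, 0.15112148]), np.float64(0.002214036941823178)) (array([0.55057435, 0.18586016, 0.14583992]), np.float64(0.003579177251885528)) 0.09089853960495535
frame (array([0.64747852, 0.08541518, 0.03346874]), np.float64(0.002200150573247608)) 1
frame (array([ 0.66228044, -0.00345388,  0.03531086]), np.float64(0.0001239951044296501)) 2
frame (array([ 0.59200505, -0.01620401,  0.03541108]), np.float64(0.000939024370857822)) 3
frame (array([0.57638331, 0.07560089, 0.0320542 ]), np.float64(0.0010739049286162697)) 0
0.1 [[0.6775, 0.1727, 0.1], [0.5194, 0.1537, 0.1], [0.503, 0.3018, 0.1], [0.6602, 0.3202, 0.1]] [0.1485187  0.15929212 0.14896697 0.15830991]
0.11 [[0.676, 0.1708, 0.11], [0.519, 0.152, 0.11], [0.5027, 0.299, 0.11], [0.6589, 0.3173, 0.11]] [0.14748655 0.15818511 0.14793171 0.15720973]
0.12 [[0.6745, 0.1689, 0.12], [0.5186, 0.1503, 0.12], [0.5024, 0.2963, 0.12], [0.6575, 0.3144, 0.12]] [0.14645441 0.15707809 0.14689645 0.15610954]
inner [0.61947371 0.03362614] [0.04481189 0.0657868  0.04759514 0.06770409]
inner [0.6189538  0.03319589] [0.0446634  0.06556881 0.04743743 0.06747974]
flap (array([0.67650448, 0.17138122, 0.10608593]), np.float64(0.0003478320295372291))
flap (array([0.51937345, 0.15301888, 0.10651404]), np.float64(0.0009799467193173548))
flap (array([0.65923837, 0.3185733 , 0.1024676 ]), np.float64(0.002112405315039169))
```

```bash
cat >> h.py <<'E'
def delta(P,yawx,show=True):
    """shift in tool mm and spin units to bring TCP to P with tool x at yaw (deg)"""
    st=manip.get_state();M=R.from_quat(st['tool_rot']).as_matrix()
    d=M.T@(np.array(P)-st['eef_pos'])*1000
    y=np.degrees(np.arctan2(M[1,0],M[0,0]));dy=(yawx-y+180)%360-180
    print('t',round(float(st['clock']),2),'pos',np.round(st['eef_pos'],4),'yaw',round(y,2),'tilt',np.round(M[:,2],4),'F',np.round(st['contact_force'],1),'op',round(float(st['opening']),3),'| move',d.round(1),'spin',round(-dy/6,3))
E
python3 -c "
from h import *
delta([.583,-.2785,.22],1.9)"
```

```text
t 0.1 pos [ 0.294  -0.6073  0.3032] yaw 25.83 tilt [-7.0e-04  1.2e-03 -1.0e+00] F [ 0.8 -0.9  0.3] op 0.997 | move [ 403.4 -169.9   83.4] spin 3.989
```

```bash
python3 -m creep '[[40,-17,8,0],[80,-34,16,0],[120,-51,24,0],[160,-68,32,0],[200,-85,40,0]]' 85 60
python3 -m creep '[[40,-17,8,0.8],[80,-34,16,1.6],[120,-51,24,2.4],[160,-68,32,3.2],[203,-85,43,4]]'
python3 -m creep '[[0,0,0,0],[0,0,0,0],[0,0,0,0]]'
python3 - <<'E'
from h import *
s=snap('wrist','w0');delta([.583,-.2785,.22],1.9)
print(ray(s,320,240), proj(s,[[.583,-.2785,.042],[.583,-.2785,.02]]))
E
```

```text
clock: 0.6
eef_pos: [0.4379, -0.4424, 0.2633]
tool_rot: [0.975, 0.223, -0.0, -0.0]
contact_force: [0.2, -1.5, -0.4]
opening: 0.999
finger_force: 0.0
clock: 1.1
eef_pos: [0.5835, -0.2779, 0.2207]
tool_rot: [1.0, 0.014, -0.0, 0.0]
contact_force: [0.6, -0.4, 0.8]
opening: 0.999
finger_force: 0.0
clock: 1.4
eef_pos: [0.5819, -0.2802, 0.2208]
tool_rot: [1.0, 0.016, -0.0, 0.0]
contact_force: [-0.5, -0.5, 0.8]
opening: 0.99
finger_force: 0.0
t 1.45 pos [ 0.5817 -0.2806  0.2211] yaw 1.73 tilt [-5.e-04 -8.e-04 -1.e+00] F [-0.2 -0.2  0.3] op 0.996 | move [ 1.3 -2.   1.1] spin -0.028
(array([ 0.65009156, -0.2778166 ,  0.29121958]), array([-0.27322497, -0.01208173, -0.96188988])) [[316.45688442 234.46266158]
 [316.62637286 226.40628851]]
```

View pics/w0.png

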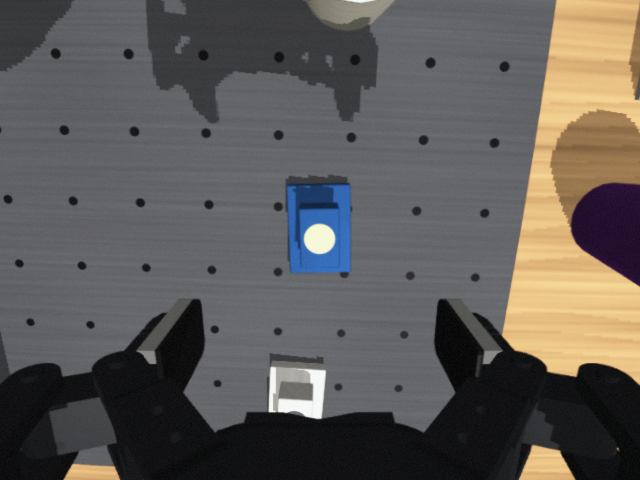

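Wrist view: blue carrier, disc at (319.5,239), base corners (287,184), (350,183), (351,272), (291,272). The spare at (297,390) is clear of the fingers.

Run:
```python
from h import *
s=load('w0');a=load('top0')
print(atz(s,319.5,239,.042),tri(ray(s,319.5,239),ray(a,394.6,253.4)))
P=np.array([atz(s,*p,.019) for p in[(287,184),(350,183),(351,272),(291,272)]]);print(P.mean(0),np.linalg.norm(P-np.roll(P,1,0),axis=1))
e=P-np.roll(P,1,0);print(np.degrees(np.arctan2(e[:,1],e[:,0])))
c=(P.mean(0)[:2]+atz(s,319.5,239,.042)[:2])/2
delta([*c,.097],1.9)
```

```text
[ 0.57997386 -0.28059556  0.042     ] (array([ 0.58145136, -0.2790773 ,  0.04550467]), np.float64(0.0031031033094638767))
[ 0.58083903 -0.28081781  0.019     ] [0.06482836 0.04361884 0.06554703 0.0441853 ]
[   3.20851379  -87.24964304 -176.30633509   91.82723893]
t 1.45 pos [ 0.5817 -0.2806  0.2211] yaw 1.73 tilt [-5.e-04 -8.e-04 -1.e+00] F [-0.2 -0.2  0.3] op 0.996 | move [ -1.3  -0.  124.1] spin -0.028
```

```bash
python3 -m creep '[[-1,0,40,-0.1],[-1,0,80,-0.1],[-1,0,105,-0.1],[-1,0,117,-0.1],[-1,0,123,-0.1]]' 60 60
python3 -m creep '[[0,0,0,0],[0,0,0,0],[0,0,0,0],[0,0,0,0],[0,0,0,0]]' 0 60
python3 -m creep '[[0,0,0,0],[0,0,0,0],[0,0,0,0]]'
python3 -c "
from h import *
delta([.58,-.28,.22],1.9)"
```

```text
clock: 1.95
eef_pos: [0.581, -0.2801, 0.0973]
tool_rot: [1.0, 0.02, -0.0, -0.0]
contact_force: [-0.1, -0.2, 0.4]
opening: 0.704
finger_force: 0.0
clock: 2.45
eef_pos: [0.5825, -0.2795, 0.0996]
tool_rot: [1.0, 0.021, 0.001, 0.001]
contact_force: [-1.6, -0.4, 7.0]
opening: 0.282
finger_force: 60.3
clock: 2.75
eef_pos: [0.5825, -0.2795, 0.0996]
tool_rot: [1.0, 0.021, 0.001, 0.001]
contact_force: [-1.4, -0.6, 7.0]
opening: 0.289
finger_force: 60.3
t 2.75 pos [ 0.5825 -0.2795  0.0996] yaw 2.43 tilt [ 0.0024 -0.0012 -1.    ] F [-1.4 -0.6  7. ] op 0.289 | move [  -2.2    0.6 -120.4] spin 0.088
```

```bash
python3 -m creep '[[0,0,-10,0],[0,0,-30,0],[0,0,-60,0],[0,0,-90,0],[0,0,-100,0]]'
python3 - <<'E'
from h import *
s=snap('wrist','w1');st=manip.get_state();print(st['q'].round(3) if hasattr(st['q'],'round') else st['q'],st['finger_force'])
delta([.6195,.0345,.18],-80.7)
E
```

```text
clock: 3.25
eef_pos: [0.5828, -0.2796, 0.2018]
tool_rot: [1.0, 0.021, 0.002, 0.001]
contact_force: [0.3, 0.6, -1.5]
opening: 0.288
finger_force: 59.3
[ 0.306  0.63   0.114  1.648 -0.088  0.863 -1.073] 59.2597496509552
t 3.3 pos [ 0.5829 -0.2796  0.202 ] yaw 2.43 tilt [ 0.005  -0.0021 -1.    ] F [ 0.2 -0.7 -0.8] op 0.287 | move [  49.7 -312.3   21.5] spin 13.855
```

View pics/w1.png

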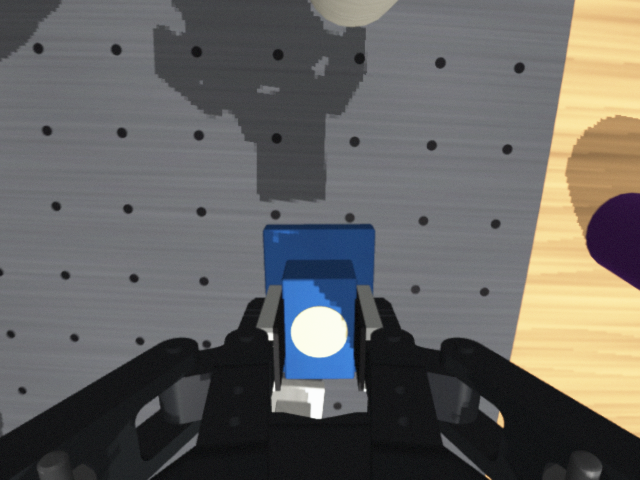

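Carrier is gripped squarely: disc at (319.5,331), base front edge from (264,226) to (375,226). I need its offset from the TCP.

Run:
```python
from h import *
s=load('w1')
st=manip.get_state();M=R.from_quat(st['tool_rot']).as_matrix();p=st['eef_pos']
# disc plane: at tool z ~ 0.056 
for tz in(.053,.057):
  for (u,v,dz) in((319.5,331,0),(264,226,.022),(375,226,.022)):
    c,d=ray(s,u,v);c=M.T@(c-p);d=M.T@d;print(tz,(c+d*(tz+dz-c[2])/d[2]).round(4))
delta([.6195,.0345,.18],99.3)
```

```text
0.053 [0.0001 0.0001 0.053 ]
0.053 [ 0.0324 -0.021   0.075 ]
0.053 [0.0324 0.0212 0.075 ]
0.057 [-0.0021  0.0001  0.057 ]
0.057 [ 0.0314 -0.0216  0.079 ]
0.057 [0.0314 0.0218 0.079 ]
t 3.3 pos [ 0.5829 -0.2796  0.202 ] yaw 2.43 tilt [ 0.005  -0.0021 -1.    ] F [ 0.2 -0.7 -0.8] op 0.287 | move [  49.7 -312.3   21.5] spin -16.145
```

```bash
python3 -m creep '[[3,-20,4,0],[9,-55,8,0],[15,-90,12,0],[21,-125,16,0],[27,-160,20,0]]'
python3 -m creep '[[5,-35,0,-1.2],[11,-70,0,-2.4],[16,-105,0,-3.6],[20,-135,0,-4.8],[22,-152,0,-6]]'
python3 -m creep '[[0,0,0,-1.2],[0,0,0,-2.4],[0,0,0,-3.6],[0,0,0,-4.8],[0,0,0,-6]]'
python3 -m creep '[[0,0,0,-1.2],[0,0,0,-2.4],[0,0,0,-3.4],[0,0,0,-4.1],[0,0,0,-4.1]]'
python3 -m creep '[[0,0,0,0],[0,0,0,0]]'
python3 - <<'E'
from h import *
s=snap('wrist','w2');st=manip.get_state();print(st['q'])
delta([.6195,.0345,.18],99.3)
E
```

```text
clock: 3.8
eef_pos: [0.6014, -0.1164, 0.1768]
tool_rot: [1.0, 0.021, -0.001, -0.0]
contact_force: [0.6, -0.1, -1.6]
opening: 0.295
finger_force: 59.3
clock: 4.3
eef_pos: [0.617, 0.0386, 0.1769]
tool_rot: [0.943, 0.333, -0.0, -0.001]
contact_force: [-0.5, -0.3, -2.2]
opening: 0.289
finger_force: 59.2
clock: 4.8
eef_pos: [0.6169, 0.0348, 0.1768]
tool_rot: [0.795, 0.607, -0.001, -0.001]
contact_force: [-0.0, 0.0, -1.6]
opening: 0.288
finger_force: 59.2
clock: 5.3
eef_pos: [0.6169, 0.0346, 0.1769]
tool_rot: [0.649, 0.761, -0.0, -0.001]
contact_force: [-0.4, -0.3, -1.4]
opening: 0.287
finger_force: 59.2
clock: 5.5
eef_pos: [0.6173, 0.0348, 0.1775]
tool_rot: [0.65, 0.76, -0.0, -0.0]
contact_force: [0.1, -0.3, -2.0]
opening: 0.29
finger_force: 59.2
[ 0.08459705  0.63641638 -0.34848521  1.73251567  0.28058203  0.82221301
 -0.23706457]
t 5.55 pos [0.6174 0.0349 0.1777] yaw 98.96 tilt [-3.e-04  0.e+00 -1.e+00] F [ 0.1  0.6 -1.8] op 0.288 | move [-0.7  2.  -2.3] spin -0.057
```

View pics/w2.png

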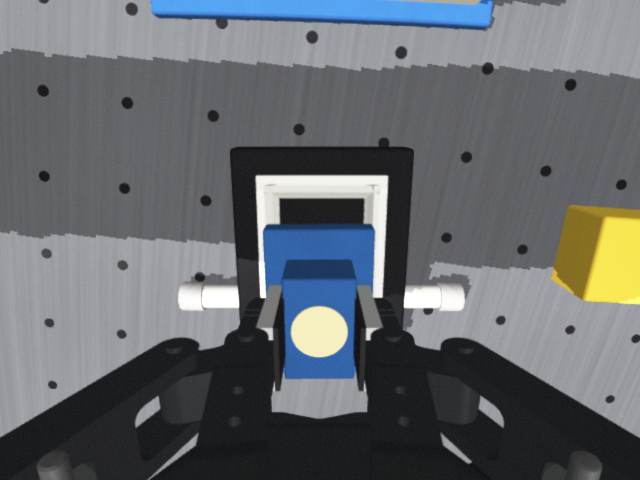

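Frame far edge at row 176, from x=256 to 388; the inner floor edge runs (280,199) to (363,198). It's parallel to the carrier's front edge (row 226, x=264 to 375). I'll get subpixel edges in the tool frame.

Run:
```python
from h import *
s=load('w2');g=s['pixels'].astype(float)
print('row210',g[210,225:420,0].astype(int).tolist())
print('row190',g[188,245:400,0].astype(int).tolist())
print('col322',g[140:235,322,0].astype(int).tolist());print('col285/358',g[140:235,290,0].astype(int).tolist())
st=manip.get_state();M=R.from_quat(st['tool_rot']).as_matrix();p=st['eef_pos']
def tl(u,v,z):
  return (M.T@(atz(s,u,v,z)-p)*1000).round(1)
for z in(.031,.034,.037):print('top',z,tl(256,176,z),tl(388,176,z))
for z in(.023,.026,.029):print('floor',z,tl(280,199,z),tl(363,199,z))
for tz in(.075,.079):print('carr',tl(264,226,p[2]-tz),tl(375,226,p[2]-tz))
```

```text
row210 [98, 93, 97, 97, 96, 96, 93, 86, 48, 25, 25, 34, 30, 29, 30, 26, 28, 30, 31, 32, 30, 28, 30, 29, 32, 27, 28, 29, 31, 31, 39, 106, 206, 242, 244, 245, 245, 245, 246, 240, 231, 228, 227, 226, 227, 227, 227, 225, 219, 217, 215, 219, 218, 208, 152, 56, 34, 28, 29, 28, 28, 29, 30, 28, 27, 30, 30, 28, 28, 31, 29, 27, 28, 28, 31, 32, 32, 30, 32, 27, 31, 29, 31, 31, 26, 30, 31, 32, 30, 26, 31, 32, 32, 31, 27, 31, 28, 30, 32, 32, 33, 30, 27, 32, 33, 33, 32, 29, 33, 29, 33, 27, 31, 31, 34, 32, 29, 31, 28, 30, 29, 29, 30, 33, 32, 31, 29, 30, 31, 30, 32, 30, 32, 33, 31, 29, 30, 36, 70, 135, 177, 189, 186, 183, 181, 181, 185, 188, 223, 237, 236, 237, 238, 240, 242, 242, 244, 244, 244, 243, 241, 187, 66, 35, 33, 35, 34, 30, 30, 31, 32, 32, 29, 34, 30, 33, 32, 31, 33, 33, 31, 33, 30, 28, 35, 69, 89, 94, 95, 99, 97, 93, 92, 95, 96]
row190 [27, 34, 31, 30, 29, 30, 27, 30, 25, 32, 76, 181, 240, 242, 242, 241, 241, 241, 236, 231, 230, 229, 227, 228, 227, 227, 229, 229, 232, 231, 230, 231, 230, 230, 230, 230, 228, 230, 230, 231, 229, 230, 230, 231, 230, 230, 231, 230, 229, 231, 230, 231, 230, 230
[... 1017 characters left out ...]
1, 32, 30, 32, 30, 34, 32, 31, 32, 29, 36, 72, 166, 233, 242, 243, 243, 244, 244, 243, 241, 241, 236, 230, 231, 230, 230, 228, 227, 215, 204, 202, 204, 203, 182, 114, 45, 31, 29, 31, 34, 31, 26, 29, 29, 31, 30, 30, 29, 31, 32, 27, 32, 33, 30, 32, 30, 31, 33, 28, 31, 25, 28, 32, 32, 33, 39, 44, 51, 53, 52, 53]
top 0.031 [ 42.9 -34.4 146.7] [ 42.9  38.2 146.7]
top 0.034 [ 43.2 -33.9 143.7] [ 43.3  37.6 143.7]
top 0.037 [ 43.6 -33.4 140.7] [ 43.6  37.1 140.7]
floor 0.023 [ 28.7 -22.3 154.7] [ 28.7  25.7 154.7]
floor 0.026 [ 29.2 -22.  151.7] [ 29.3  25.3 151.7]
floor 0.029 [ 29.7 -21.7 148.7] [ 29.8  25.  148.7]
carr [ 32.1 -20.6  75. ] [32.2 21.6 75. ]
carr [ 31.2 -21.2  79. ] [31.2 22.2 79. ]
```

```bash
python3 -m creep '[[-0.6,0.6,12,0],[-1.2,1.2,25,0],[-1.2,1.2,38,0],[-1.2,1.2,47,0],[-1.2,1.2,47,0]]'
python3 -m creep '[[0,0,0,0],[0,0,0,0]]'
python3 - <<'E'
from h import *
s=snap('wrist','w3');delta([.6195,.0345,.18],99.3)
im=cv2.imread('pics/w3.png');cv2.imwrite('pics/w3c.png',cv2.resize(im[140:390,220:420],None,fx=2.4,fy=2.4,interpolation=cv2.INTER_CUBIC))
E
```

```text
clock: 6.05
eef_pos: [0.6179, 0.0338, 0.1288]
tool_rot: [0.649, 0.761, -0.001, -0.001]
contact_force: [0.7, -0.6, -2.1]
opening: 0.289
finger_force: 59.2
clock: 6.25
eef_pos: [0.6192, 0.034, 0.1313]
tool_rot: [0.649, 0.761, 0.0, 0.0]
contact_force: [0.5, 0.6, -0.6]
opening: 0.286
finger_force: 59.2
t 6.3 pos [0.6192 0.0339 0.1315] yaw 99.03 tilt [ 1.e-03  2.e-04 -1.e+00] F [ 0.7 -0.2 -1.2] op 0.292 | move [  0.6   0.4 -48.5] spin -0.045
```

View pics/w3c.png

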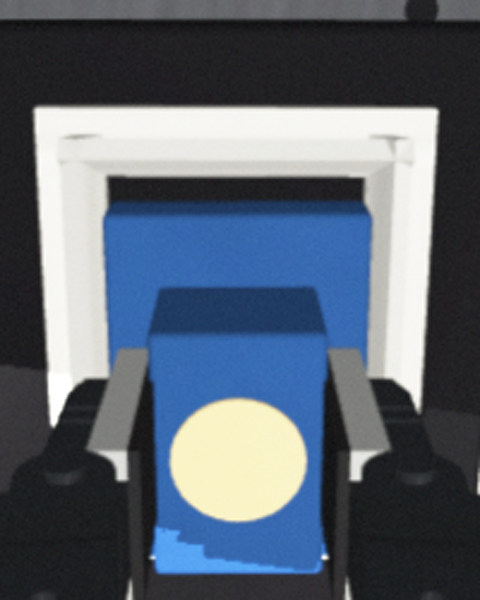

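Carrier base (crop x 105–371) is centred in the frame (34–438) within about 0.3 mm and parallel to it. Next: the fore-aft offset.

Run:
```python
from h import *
s=load('w3')
st=manip.get_state();M=R.from_quat(st['tool_rot']).as_matrix();p=st['eef_pos']
def tl(x,y,z): return (M.T@(atz(s,220+x/2.4,140+y/2.4,z)-p)*1000).round(1)
for z in(.032,.034,.036):print('outer',z,tl(34,107,z),tl(438,107,z))
for z in(.026,.030,.034):print('innerbevel',z,tl(107,177,z),tl(365,177,z), 'bevel top',tl(60,140,z),tl(412,140,z))
for tz in(.077,.079,.081):print('carr',tl(105,203,p[2]-tz),tl(371,203,p[2]-tz))
```

```text
outer 0.032 [ 44.7 -36.4  99.4] [44.8 36.5 99.5]
outer 0.034 [ 45.  -36.   97.4] [45.  36.  97.5]
outer 0.036 [ 45.2 -35.5  95.4] [45.3 35.6 95.5]
innerbevel 0.026 [ 30.5 -24.5 105.4] [ 30.6  24.6 105.5] bevel top [ 37.6 -33.1 105.4] [ 37.7  33.2 105.5]
innerbevel 0.03 [ 31.4 -23.9 101.4] [ 31.4  24.  101.5] bevel top [ 38.3 -32.3 101.4] [ 38.4  32.4 101.5]
innerbevel 0.034 [ 32.2 -23.4  97.4] [32.3 23.5 97.5] bevel top [ 39.  -31.6  97.4] [39.1 31.7 97.5]
carr [ 32.3 -20.9  77. ] [32.3 21.8 77. ]
carr [ 31.8 -21.2  79. ] [31.9 22.1 79. ]
carr [ 31.3 -21.5  81. ] [31.4 22.3 81. ]
```

```bash
python3 -m creep '[[-0.4,-0.2,2,0],[-0.8,-0.4,4,0],[-0.8,-0.4,7,0],[-0.8,-0.4,9,0],[-0.8,-0.4,11,0]]'
python3 -m creep '[[0,0,1,0],[0,0,2,0],[0,0,3,0],[0,0,3,0]]'
```

```text
clock: 6.8
eef_pos: [0.6187, 0.0334, 0.1199]
tool_rot: [0.649, 0.761, 0.0, -0.0]
contact_force: [-0.2, 1.6, -1.2]
opening: 0.288
finger_force: 59.4
clock: 7.2
eef_pos: [0.6187, 0.0334, 0.1195]
tool_rot: [0.649, 0.761, 0.0, 0.001]
contact_force: [-9.7, 0.5, 28.1]
opening: 0.29
finger_force: 63.3
```

```bash
python3 -m creep '[[0,0,-1,0],[0,-0.5,-2,0],[0,-0.5,-2,0]]'
python3 -m creep '[[0,0,0.5,0],[0,0,1,0],[0,0,1.5,0],[0,0,2,0],[0,0,2,0]]'
python3 - <<'E'
from h import *
s=snap('wrist','w4')
im=cv2.imread('pics/w4.png');cv2.imwrite('pics/w4c.png',cv2.resize(im[140:390,220:420],None,fx=2.4,fy=2.4,interpolation=cv2.INTER_CUBIC))
E
```

```text
clock: 7.5
eef_pos: [0.6185, 0.0333, 0.1196]
tool_rot: [0.649, 0.761, 0.001, 0.0]
contact_force: [-2.2, 1.1, 9.6]
opening: 0.29
finger_force: 60.7
clock: 8.0
eef_pos: [0.6184, 0.0333, 0.1195]
tool_rot: [0.649, 0.761, 0.001, 0.001]
contact_force: [-8.2, 0.2, 30.4]
opening: 0.286
finger_force: 63.4
```

View pics/w4c.png

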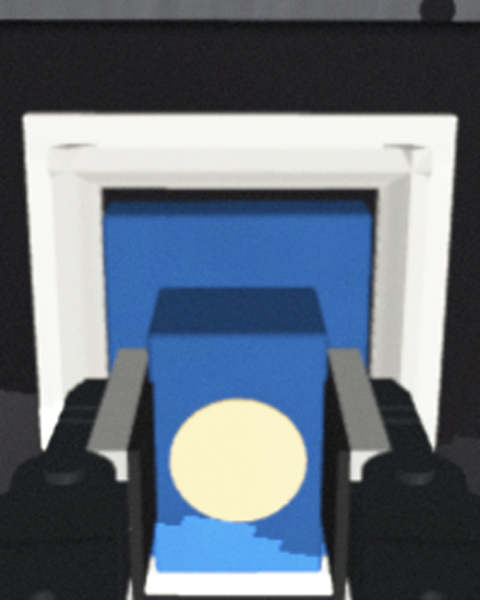

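Carrier appears inside the mouth with a small gap at the front (crop rows 190–203) and right. Contact is at the same height after a lateral shift, which suggests the floor. Checking with numbers.

Run:
```python
from h import *
s=load('w4')
st=manip.get_state();M=R.from_quat(st['tool_rot']).as_matrix();p=st['eef_pos']
def tl(x,y,z): return (M.T@(atz(s,220+x/2.4,140+y/2.4,z)-p)*1000).round(1)
for z in(.034,.036,.038,.040):print('outer',z,tl(24,115,z),tl(456,115,z), 'outer width should match 72?')
for z in(.030,.034,.038):print('inner',z,tl(102,190,z),tl(377,190,z))
for tz in(.079,.080,.081):print('carr',tl(105,203,p[2]-tz),tl(371,203,p[2]-tz))
# frame top height: multi-view of outer corners w2,w3,w4,top0
c={'w2':[(256.2,174.8),(387.6,174.8)],'w3':[(220+34/2.4,140+107/2.4),(220+438/2.4,140+107/2.4)],'w4':[(230,140+115/2.4),(410,140+115/2.4)]}
for i in(0,1):
  A=np.zeros((3,3));b=np.zeros(3)
  for k,v in c.items():
    o,d=ray(load(k),*v[i]);d/=np.linalg.norm(d);N=np.eye(3)-np.outer(d,d);A+=N;b+=N@o
  print(np.linalg.solve(A,b).round(4))
```

```text
outer 0.034 [ 45.2 -35.   85.4] [45.3 36.7 85.6] outer width should match 72?
outer 0.036 [ 45.5 -34.6  83.4] [45.6 36.2 83.6] outer width should match 72?
outer 0.038 [ 45.8 -34.1  81.4] [45.8 35.8 81.6] outer width should match 72?
outer 0.04 [ 46.1 -33.7  79.4] [46.1 35.3 79.6] outer width should match 72?
inner 0.03 [ 31.5 -23.1  89.5] [31.6 24.6 89.6]
inner 0.034 [ 32.4 -22.5  85.5] [32.5 24.  85.6]
inner 0.038 [ 33.4 -21.9  81.5] [33.4 23.4 81.5]
carr [ 31.8 -21.2  78.9] [31.8 22.2 79. ]
carr [ 31.5 -21.3  79.9] [31.5 22.3 80. ]
carr [ 31.3 -21.4  80.9] [31.3 22.5 81. ]
[0.5782 0.0739 0.0412]
[0.6464 0.0845 0.0395]
```

Multi-view puts the frame top at about 0.040, so the floor is about 0.030, which matches the contact height (underside 0.0295). It is seated. Ease off, release and retreat.

```bash
python3 -m creep '[[0,0,-1,0],[0,0,-2,0],[0,0,-2.5,0],[0,0,-2.5,0]]'
python3 -m creep '[[0,0,0,0],[0,0,0,0],[0,0,0,0],[0,0,0,0]]' 45
python3 -m creep '[[0,0,-3,0],[0,0,-10,0],[0,0,-25,0],[0,0,-50,0],[0,0,-80,0]]'
python3 -m creep '[[0,0,-30,0],[0,0,-45,0],[0,0,-45,0],[0,0,-45,0]]' 85
python3 - <<'E'
from h import *
s=snap('wrist','w5');delta([.595,.191,.30],6.5)
snap('top','top5')
im=cv2.imread('pics/w5.png');st=manip.get_state();print(st['q'])
im2=cv2.imread('pics/top5.png')
o=np.zeros((480,800,3),np.uint8);o[:,:480]=im[:,80:560];o[:300,480:]=cv2.resize(im2[205:270,232:302][:,:],(320,300));cv2.imwrite('pics/v10.png',o)
E
```

```text
clock: 8.45
eef_pos: [0.6185, 0.0333, 0.1196]
tool_rot: [0.649, 0.761, 0.001, 0.0]
contact_force: [-0.7, 2.0, 6.2]
opening: 0.287
finger_force: 60.4
clock: 8.85
eef_pos: [0.618, 0.0326, 0.1191]
tool_rot: [0.649, 0.76, -0.0, -0.0]
contact_force: [0.4, 1.2, 0.0]
opening: 0.528
finger_force: 0.0
clock: 9.35
eef_pos: [0.6178, 0.0329, 0.2008]
tool_rot: [0.649, 0.761, -0.0, -0.0]
contact_force: [0.9, 0.0, 0.6]
opening: 0.527
finger_force: 0.0
clock: 9.75
eef_pos: [0.6181, 0.0328, 0.2452]
tool_rot: [0.649, 0.761, 0.0, 0.0]
contact_force: [-0.9, -0.3, 0.6]
opening: 0.99
finger_force: 0.0
t 9.8 pos [0.6178 0.0327 0.2443] yaw 99.03 tilt [-4.e-04 -2.e-04 -1.e+00] F [ 0.1  0.4 -0.7] op 0.998 | move [159.9   2.3 -55.7] spin 15.421
[ 0.10589765  0.56426478 -0.37459812  1.66313854  0.24085271  0.96125813
 -0.19719873]
```

View pics/v10.png

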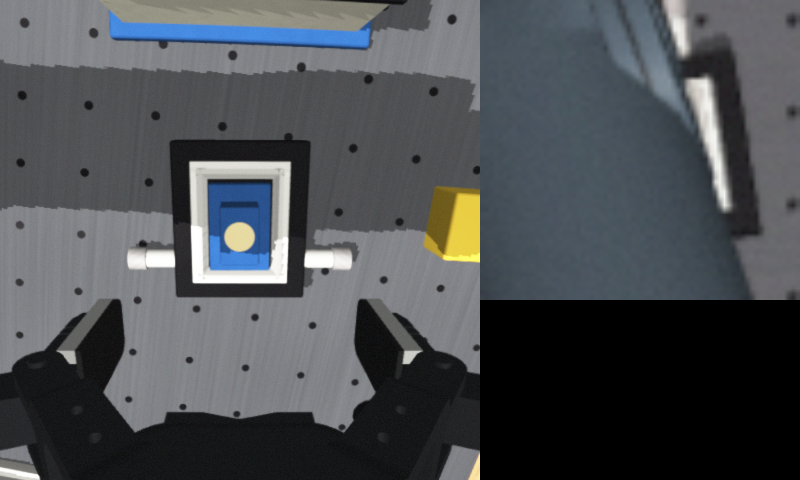

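Carrier sits parallel inside the frame (base 209–271 × 180–270, frame 190–291 × 161–284), free of the gripper. Now to the flap bar.

```bash
python3 -m creep '[[0,0,-35,0],[35,0,-50,0],[80,1,-50,0],[125,2,-50,0],[160,2,-50,0]]'
python3 -m creep '[[0,0,0,1.2],[0,0,0,2.4],[0,0,0,3.6],[0,0,0,4.8],[0,0,0,6]]'
python3 -m creep '[[0,0,0,1.2],[0,0,0,2.4],[0,0,0,3.6],[0,0,0,4.8],[0,0,0,6]]'
python3 -m creep '[[0,0,0,1.2],[0,0,0,2.4],[0,0,0,3.4],[0,0,0,3.4],[0,0,0,3.4]]'
cat >> h.py <<'E'
def bar(s,z):
    p=s['pixels'].astype(int);m=((p[:,:,0]>150)&(p[:,:,1]>60)&(p[:,:,1]<170)&(p[:,:,2]<90)).astype(np.uint8)
    n,l,st,c=cv2.connectedComponentsWithStats(m);i=1+np.argmax(st[1:,4])
    ys,xs=np.where(l==i);r=cv2.minAreaRect(np.stack([xs,ys],1).astype(np.float32))
    B=cv2.boxPoints(r);L=max(r[1]);mid=[]
    for k in range(4):
        a,b=B[k],B[(k+1)%4]
        if np.linalg.norm(a-b)<L*.7: mid.append((a+b)/2)
    P=[atz(s,*q,z) for q in mid];print('px',mid,st[i],'ends',np.round(P,4).tolist(),'mid',np.mean(P,0).round(4),'len',np.linalg.norm(P[0]-P[1]).round(4));return mid
E
python3 - <<'E'
from h import *
s=snap('wrist','w6');delta([.595,.191,.21],6.5);print(manip.get_state()['q'])
m=bar(s,.1485);m=bar(s,.152)
E
```

```text
clock: 10.35
eef_pos: [0.5939, 0.194, 0.2936]
tool_rot: [0.649, 0.761, -0.0, -0.001]
contact_force: [0.3, -0.1, -0.3]
opening: 0.997
finger_force: 0.0
clock: 10.85
eef_pos: [0.5946, 0.1911, 0.2932]
tool_rot: [0.854, 0.521, -0.001, -0.0]
contact_force: [-0.4, -0.6, -0.0]
opening: 0.993
finger_force: 0.0
clock: 11.35
eef_pos: [0.5946, 0.1911, 0.2932]
tool_rot: [0.973, 0.231, -0.001, 0.0]
contact_force: [-0.1, 0.7, 0.2]
opening: 0.995
finger_force: 0.0
clock: 11.85
eef_pos: [0.5947, 0.1913, 0.2937]
tool_rot: [0.998, 0.06, -0.001, 0.0]
contact_force: [0.2, 0.2, -0.1]
opening: 0.997
finger_force: 0.0
t 11.9 pos [0.5948 0.1912 0.2938] yaw 6.81 tilt [-1.e-03 -5.e-04 -1.e+00] F [ 0.4 -0.3  0.1] op 0.994 | move [ 0.3  0.2 83.8] spin 0.051
[-0.40259179  0.50817133  0.02623691  1.59284708 -0.01471107  1.04184363
 -1.8241903 ]
px [array([322.5, 172. ], dtype=float32), array([322.5, 326. ], dtype=float32)] [ 314  172   18  155 2534] ends [[0.64, 0.1948, 0.1485], [0.5478, 0.1834, 0.1485]] mid [0.5939 0.1891 0.1485] len 0.0928
px [array([322.5, 172. ], dtype=float32), array([322.5, 326. ], dtype=float32)] [ 314  172   18  155 2534] ends [[0.6403, 0.1949, 0.152], [0.5497, 0.1837, 0.152]] mid [0.595  0.1893 0.152 ] len 0.0913
```

```bash
python3 -m creep '[[0,1.8,30,0],[0,1.8,60,0],[0,1.8,78,0],[0,1.8,87,0],[0,1.8,87,0]]'
python3 -m creep '[[0,0,0,0],[0,0,0,0],[0,0,0,0],[0,0,0,0],[0,0,0,0]]' 0 80
python3 -m creep '[[0,0,0,0],[0,0,0,0],[0,0,0,0]]'
python3 -c "
from h import *
delta([.595,.191,.2065],6.8)"
```

```text
clock: 12.4
eef_pos: [0.5948, 0.1892, 0.2063]
tool_rot: [0.998, 0.058, -0.001, 0.0]
contact_force: [0.8, 0.4, 0.1]
opening: 1.001
finger_force: 0.0
clock: 12.9
eef_pos: [0.5953, 0.1895, 0.2078]
tool_rot: [0.998, 0.058, 0.0, -0.0]
contact_force: [0.5, 0.3, -0.0]
opening: 0.139
finger_force: 0.0
clock: 13.2
eef_pos: [0.5953, 0.1894, 0.2077]
tool_rot: [0.998, 0.058, 0.0, -0.0]
contact_force: [-1.0, -1.1, 5.3]
opening: 0.085
finger_force: 78.3
t 13.2 pos [0.5953 0.1894 0.2077] yaw 6.63 tilt [ 4.e-04  1.e-04 -1.e+00] F [-1.  -1.1  5.3] op 0.085 | move [-0.1 -1.6  1.2] spin -0.029
```

```bash
python3 -m creep '[[0,-2,-5,0],[0,-4.4,-10.1,0],[0,-9.6,-19.8,0],[0,-15.7,-29,0],[0,-22.5,-37.6,0]]'
python3 -m creep '[[0,0,0,0],[0,0,0,0]]'
python3 -c "
from h import *
delta([.595,.191,.2065],6.8)"
```

```text
clock: 13.7
eef_pos: [0.5927, 0.2107, 0.2456]
tool_rot: [0.998, 0.057, -0.0, 0.001]
contact_force: [2.2, -7.9, -0.3]
opening: 0.081
finger_force: 78.1
clock: 13.9
eef_pos: [0.5926, 0.2111, 0.2462]
tool_rot: [0.998, 0.057, 0.0, 0.001]
contact_force: [0.9, -6.0, 0.4]
opening: 0.083
finger_force: 78.2
t 13.9 pos [0.5926 0.2111 0.2462] yaw 6.59 tilt [ 6.0e-04 -1.2e-03 -1.0e+00] F [ 0.9 -6.   0.4] op 0.083 | move [ 0.  20.1 39.7] spin -0.035
```

```bash
python3 -m creep '[[0,-3.8,-4.1,0],[0,-7.6,-8.1,0],[0,-15.9,-15.4,0],[0,-24.7,-22,0],[0,-24.7,-22,0]]'
python3 -m creep '[[0,0,0,0],[0,0,0,0]]'
python3 - <<'E'
from h import *
delta([.595,.191,.2065],6.8)
s=snap('wrist','w7');b=snap('scene','sc7');snap('top','top7')
p=s['pixels'].astype(int);m=((p[:,:,0]>150)&(p[:,:,1]>60)&(p[:,:,1]<170)&(p[:,:,2]<90)).astype(np.uint8)
for k in('w7','w6','sc7','sc0','top7'):
  p=load(k)['pixels'].astype(int);m=((p[:,:,0]>150)&(p[:,:,1]>60)&(p[:,:,1]<170)&(p[:,:,2]<90)).astype(np.uint8)
  n,l,st,c=cv2.connectedComponentsWithStats(m);print(k,[(st[i].tolist(),c[i].round(1).tolist()) for i in range(1,n) if st[i,4]>8])
E
```

```text
clock: 14.4
eef_pos: [0.5896, 0.2349, 0.2688]
tool_rot: [0.998, 0.057, 0.0, 0.002]
contact_force: [0.5, -10.4, 4.0]
opening: 0.076
finger_force: 78.6
clock: 14.6
eef_pos: [0.5898, 0.2339, 0.2681]
tool_rot: [0.998, 0.057, -0.0, 0.002]
contact_force: [0.5, -10.1, 2.4]
opening: 0.084
finger_force: 78.6
t 14.6 pos [0.5898 0.2339 0.2681] yaw 6.53 tilt [ 0.     -0.0035 -1.    ] F [  0.5 -10.1   2.4] op 0.084 | move [ 0.3 43.  61.7] spin -0.046
w7 [([545, 0, 87, 15, 871], [586.1, 6.9]), ([37, 47, 18, 2, 18], [45.5, 47.2]), ([22, 48, 34, 52, 74], [31.6, 78.1]), ([58, 83, 9, 12, 19], [62.6, 88.9]), ([305, 198, 29, 221, 5127], [319.1, 300.6]), ([109, 308, 22, 72, 644], [119.5, 343.6])]
w6 [([478, 2, 76, 21, 722], [514.1, 15.0]), ([0, 101, 20, 2, 20], [9.5, 101.5]), ([314, 172, 18, 155, 2534], [322.5, 246.9]), ([74, 294, 24, 70, 577], [87.8, 329.4])]
sc7 [([406, 260, 33, 25, 419], [422.1, 271.9])]
sc0 [([418, 35, 7, 5, 9], [421.2, 37.1]), ([399, 168, 26, 18, 86], [411.3, 176.4]), ([406, 260, 33, 25, 419], [422.1, 271.9]), ([140, 367, 10, 6, 13], [144.6, 369.8])]
top7 [([125, 113, 44, 22, 455], 
[... 378 characters left out ...]
]), ([45, 200, 11, 3, 25], [50.2, 201.0]), ([460, 219, 24, 10, 122], [471.6, 224.2]), ([460, 230, 26, 22, 216], [469.5, 236.2]), ([502, 234, 22, 8, 84], [511.0, 237.7]), ([167, 249, 5, 16, 54], [168.7, 256.7]), ([504, 252, 14, 2, 15], [510.1, 252.1]), ([57, 273, 3, 11, 21], [57.9, 278.7]), ([51, 298, 13, 10, 69], [55.7, 303.1]), ([207, 349, 50, 21, 683], [231.7, 358.0]), ([214, 372, 59, 24, 778], [242.3, 384.6]), ([56, 384, 32, 4, 52], [71.3, 385.6]), ([41, 387, 9, 2, 14], [45.4, 387.6]), ([26, 388, 14, 2, 18], [32.7, 388.6]), ([225, 396, 55, 12, 374], [252.8, 401.9]), ([235, 407, 47, 5, 123], [257.3, 409.6]), ([229, 415, 5, 4, 9], [230.6, 416.4]), ([225, 414, 99, 33, 1296], [260.6, 430.9])]
```

Run:
```python
from h import *
s=load('w7');st=manip.get_state();M=R.from_quat(st['tool_rot']).as_matrix();p=st['eef_pos']
def hsv(k):return cv2.cvtColor(load(k)['pixels'],cv2.COLOR_RGB2HSV)
h=hsv('w7');m=((h[...,0]>4)&(h[...,0]<20)&(h[...,1]>150)&(h[...,2]>40))
for v in list(range(190,204,2))+list(range(210,412,25))+list(range(408,424,2)):
  x=np.where(m[v,290:350])[0]; print(v,(x.min()+290,x.max()+290,len(x)) if len(x) else None,end=' ')
print()
def tl(u,v,gz):
  c,d=ray(s,u,v);c=M.T@(c-p);d=M.T@d;return (c+d*(gz-c[2])/d[2])*1000
for gz in(.044,.048,.052,.056,.060):print(gz,tl(319,197.5,gz).round(1),tl(319,419.5,gz).round(1))
for k in('sc7','sc0'):
  h=hsv(k);m=((h[...,0]>4)&(h[...,0]<20)&(h[...,1]>170)&(h[...,2]>60)).astype(np.uint8);m[:, :370]=0;m[:,480:]=0;m[255:]=0;m[:100]=0
  n,l,t,c=cv2.connectedComponentsWithStats(m);print(k,[(t[i].tolist(),c[i].round(1).tolist()) for i in range(1,n) if t[i,4]>5])
# predicted bar ends in scene for theta
a=np.radians(6.8);ex=np.array([-np.sin(a),np.cos(a),0]);ey=np.array([-np.cos(a),-np.sin(a),0]);ez=np.array([0,0,1.])
b0=np.array([.5953,.1894,.153]);H=b0+.118*ex-.045*ez
b=load('sc7')
for th in(0,31,33,35,37):
  t=np.radians(th);X=np.cos(t)*ex-np.sin(t)*ez;Z=np.sin(t)*ex+np.cos(t)*ez
  B=H-.118*X+.045*Z;F=H-.146*X+.006*Z;F2=H-.146*X
  print(th,'bar',proj(b,[B+.045*ey,B-.045*ey]).round(1).tolist(),'edge',proj(b,[F+.08*ey,F-.08*ey]).round(1).tolist())
```

```text
190 None 192 None 194 None 196 (np.int64(314), np.int64(323), 6) 198 (np.int64(304), np.int64(331), 28) 200 (np.int64(303), np.int64(332), 30) 202 (np.int64(303), np.int64(332), 30) 210 (np.int64(303), np.int64(332), 30) 235 (np.int64(304), np.int64(333), 30) 260 (np.int64(304), np.int64(333), 30) 285 (np.int64(306), np.int64(332), 27) 310 (np.int64(309), np.int64(329), 21) 335 (np.int64(309), np.int64(329), 21) 360 (np.int64(309), np.int64(329), 21) 385 (np.int64(308), np.int64(330), 23) 410 (np.int64(309), np.int64(332), 24) 408 (np.int64(308), np.int64(332), 25) 410 (np.int64(309), np.int64(332), 24) 412 (np.int64(309), np.int64(333), 25) 414 (np.int64(309), np.int64(333), 25) 416 (np.int64(309), np.int64(332), 24) 418 (np.int64(313), np.int64(325), 13) 420 None 422 None 
0.044 [48.7 -0.1 44. ] [-29.7  -0.   44. ]
0.048 [48.  -0.1 48. ] [-33.1  -0.   48. ]
0.052 [47.3 -0.1 52. ] [-36.5  -0.   52. ]
0.056 [46.7 -0.1 56. ] [-39.9  -0.   56. ]
0.06 [46.  -0.1 60. ] [-43.3  -0.   60. ]
sc7 [([413, 144, 8, 7, 31], [416.6, 146.9]), ([429, 153, 12, 9, 46], [433.9, 157.3])]
sc0 [([398, 168, 29, 19, 115], [412.4, 177.3])]
0 bar [[399.9, 168.0], [425.3, 184.2]] edge [[382.2, 177.5], [426.3, 206.9]]
31 bar [[412.4, 145.6], [438.6, 161.2]] edge [[390.6, 152.1], [436.6, 180.8]]
33 bar [[413.4, 144.2], [439.7, 159.8]] edge [[391.5, 150.4], [437.7, 179.0]]
35 bar [[414.5, 142.9], [440.8, 158.4]] edge [[392.4, 148.7], [438.7, 177.3]]
37 bar [[415.5, 141.6], [441.9, 157.1]] edge [[393.4, 147.0], [439.8, 175.5]]
```

```bash
python3 -m creep '[[0,-1.2,-0.7,0],[0,-2.5,-1.4,0],[0,-2.5,-1.4,0],[0,-2.5,-1.4,0]]'
python3 - <<'E'
from h import *
delta([.595,.191,.2065],6.8);snap('scene','sc8');print(manip.get_state()['wrist_torque'])
def cen(k,us):
  h=cv2.cvtColor(load(k)['pixels'],cv2.COLOR_RGB2HSV).astype(int);o=[]
  for u in us:
    lo=np.arange(130,200);w=((h[lo,u,0]>3)&(h[lo,u,0]<22)&(h[lo,u,1]>110))*(h[lo,u,1]/255.)*1.0
    o.append((lo*w).sum()/w.sum() if w.sum()>1 else np.nan)
  return np.array(o)
a=np.radians(6.8);ex=np.array([-np.sin(a),np.cos(a),0]);ey=np.array([-np.cos(a),-np.sin(a),0]);ez=np.array([0,0,1.])
b0=np.array([.5953,.1894,.153]);H=b0+.118*ex-.045*ez;b=load('sc0')
def line(th,us):
  t=np.radians(th);X=np.cos(t)*ex-np.sin(t)*ez;Z=np.sin(t)*ex+np.cos(t)*ez;B=H-.118*X+.045*Z
  q=proj(b,[B+.045*ey,B-.045*ey]);return q[0,1]+(us-q[0,0])*(q[1,1]-q[0,1])/(q[1,0]-q[0,0])
u0=np.arange(402,424);r0=cen('sc0',u0)-line(0,u0);print('res0',r0.round(1))
off=np.nanmedian(r0)
for k in('sc7','sc8'):
  us=np.r_[np.arange(415,421),np.arange(430,440)];c=cen(k,us);print(k,c.round(1))
  ths=np.arange(28,42,.25);e=[np.nanmedian(np.abs(c-line(t,us)-off)) for t in ths];bias=[np.nanmedian(c-line(t,us)-off) for t in ths]
  print('theta',ths[np.argmin(np.abs(bias))],min(e))
E
```

```text
clock: 15.15
eef_pos: [0.5896, 0.2358, 0.2694]
tool_rot: [0.998, 0.057, -0.0, 0.002]
contact_force: [-0.4, -11.4, 4.0]
opening: 0.081
finger_force: 78.6
t 15.15 pos [0.5896 0.2358 0.2694] yaw 6.5 tilt [-1.0e-04 -4.1e-03 -1.0e+00] F [ -0.4 -11.4   4. ] op 0.081 | move [ 0.3 44.9 63.1] spin -0.05
[-2.74461977 -0.06743517  0.14396562]
res0 [-7.  -2.7  1.5 -2.4  1.1  1.4  1.3  3.8  3.5  1.4  1.8  4.   1.4  0.7
  1.8  1.1  1.6  1.3  1.8 -7.3  0.9  1.3]
sc7 [146.  148.9 147.  150.1 147.8 148.5 155.  151.9 156.1 157.  157.6 156.4
 158.5 159.  163.9 160. ]
theta 33.5 0.32964963902483646
sc8 [145.1 145.5 146.1 146.9 147.1 148.  153.9 155.1 155.2 156.  162.5 158.1
 158.2 154.3 158.4 162.2]
theta 34.5 0.2710287732779193
```

```bash
python3 -m creep '[[0,-0.8,-0.5,0],[0,-0.8,-0.5,0],[0,-0.8,-0.5,0],[0,-0.8,-0.5,0],[0,-0.8,-0.5,0]]'
python3 -m creep '[[0,0,0,0],[0,0,0,0],[0,0,0,0],[0,0,0,0],[0,0,0,0]]'
python3 - <<'E'
from h import *
delta([.595,.191,.2065],6.8);p=manip.get_state()['eef_pos']-np.array([.5953,.1894,.2077])
d=np.hypot(p[0],p[1])*1000-.2;print('theta',np.degrees(np.arccos((118-d)/126.3))-20.87)
s=snap('scene','sc9');a=load('sc0');
# carrier visible inside stage: blue pixels
h=cv2.cvtColor(s['pixels'],cv2.COLOR_RGB2HSV);m=(h[...,0]>100)&(h[...,0]<125)&(h[...,1]>130);m2=np.zeros_like(m);m2[215:255,340:400]=m[215:255,340:400];y,x=np.where(m2);print('blue in stage',len(x),x.mean(),y.mean(),'disc expected',proj(s,[[.6187,.0334,.0615],[.6187,.0334,.0395]]))
E
```

```text
clock: 15.7
eef_pos: [0.5895, 0.2365, 0.2699]
tool_rot: [0.998, 0.057, -0.0, 0.002]
contact_force: [1.4, -11.3, 3.2]
opening: 0.08
finger_force: 78.5
clock: 16.2
eef_pos: [0.5895, 0.2365, 0.2699]
tool_rot: [0.998, 0.057, -0.0, 0.002]
contact_force: [-0.3, -10.7, 3.5]
opening: 0.078
finger_force: 78.5
t 16.2 pos [0.5895 0.2365 0.2699] yaw 6.5 tilt [-1.0e-04 -4.4e-03 -1.0e+00] F [ -0.3 -10.7   3.5] op 0.078 | move [ 0.4 45.5 63.6] spin -0.051
theta 35.056556379406416
blue in stage 345 369.3391304347826 235.1391304347826 disc expected [[369.00277158 229.06645048]
 [368.54402542 234.89478217]]
```

The flap is steady at about 35° and the carrier is still in the pocket, so I'm handing in.

```bash
python3 -c "
from rig import manip
print(manip.job_done())"
```

```text
the job is handed in; nothing more can be done
None
```

I seated the blue carrier in the stage pocket and let go of it. I handed the job in at about 16 s with the gripper still holding the flap steady at about 35°, by arm position (a camera check just before the last small move read 34.5°).

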